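Reload and seal the gold-leaf dry box

ROBOT

A 6-joint arm with a two-finger parallel gripper is mounted at the origin on the work surface. World frame = base frame: x ahead of the robot, y to its left, z up, the work surface at z = 0. Lengths are in mm, angles in rad, forces in N, time in s.
With the tool pointing down it reaches from about 275 to 750 mm from the base axis. Payload 10.2 kg.
Tool frame: the origin (TCP) lies between the finger pads; the fingertips stand 11 mm ahead of it and the grasp point (between the pads) lies 8 mm behind it; z points along the fingers, y is the line along which they close (so a half turn about z gives the same grasp; the last joint's range is limited). The gripper opens to 85 mm and grips with 20 to 120 N. Pads are 22 mm wide; open, the fingers measure 114 mm over their backs; the gripper's body (76 mm by 85 mm) begins 54 mm behind the grasp point. The pads swing forward as they close: fully open they stand 13 mm farther back than shut.
Start: joints at [-1.522, 0.313, 1.498, -0, 1.331, -0.223], TCP at [140.931, -505.737, 242.294] pointing down, gripper open.
Joint ranges: [-2.94, 2.94], [-0.97, 2.17], [0.19, 2.56], [-1.23, 4.37], [0.02, 3.11], [-2.88, 2.88]. Speed limits (rad/s): [2.39, 2.39, 3.01, 3.14, 3.14, 3.14].

INTERFACE

Orientations are given as a unit quaternion [w, x, y, z].
In Python, from rig import sense, eyes, finish_job gives the robot as it stands.
- The arm moves only by the shell command python3 -m jog 'ROWS' [FORCE]. ROWS is JSON, a list of rows, each a list of 7 numbers: the shift along the tool's x, y, z in m, then the turn, a rotation vector about the tool's x, y, z in rad, then the finger opening in m, from 0 to 0.0854. In form: [[dx, dy, dz, rx, ry, rz, gripper], ...]. A call has 1 to 5 rows; each row shifts and turns the commanded pose from where the row before left it, along the tool's axes as they then stand; what a row does not reach is not made up. A row lasts 1/10 s, in which the tool goes at most 50 mm and 8.59 degrees, less where a joint would pass 70% of its speed; a pose out of reach is approached as far as the arm can. A call is refused whole if a number of a shift passes 0.05 or a number of a turn 0.15, either way. A call with a gripper value outside its range is refused whole. The fingers move at their own pace and stop on an object; FORCE is the grip in N (left out, the last holds). Time passes only in rows, so rows that do not move let the fingers close. It gives the time, the measured TCP pose, the force, the opening and the grip force at its end, in the units of the state.
- sense(): the state, without advancing time (a new reading comes with each control period).
- eyes.capture(name): name is "side" or "top"; returns the picture (480x640x3 uint8, red, green, blue); there is no depth.
- eyes.calibration(name): a dict with "fx", "fy", "cx", "cy" (pixels), "cam_to_world" (4x4, takes a point from camera to world coordinates). Camera axes: x right, y down, z forward; pixel columns grow to the right and rows downward; lengths in mm; the calibration is good to about 2 mm. A picture is of the moment at which its call begins. calibration takes no time and is no camera call.
- finish_job(): hands the job in; it is judged then, once.
The state is a dict: "time_s": time; "joints": joint angles; "dq": joint speeds; "tau": joint torques, N m; "eef_pos": TCP position; "ee_rot": TCP orientation; "force": force on the tool from outside, world axes, zero at the start; "wrist_torque": the same for the moment, N m; "grip_width": opening from 0.0 (shut) to 1.0 (fully open); "grip_force": force on a finger pad.
Only numpy, scipy, OpenCV 4.12 (cv2) and the standard library are available. Lean on these libraries where they do the work, as an engineer would, in place of code of your own. Each camera call takes 0.05 s, during which the arm holds its last target. There are 200 camera calls.

TASK

Renew the drying capsule of the gold-leaf box: take the orange (fresh) capsule out of the wooden pocket tray and stand it upright in the box's empty bay, beside the packets of leaf. Then set the white lid on the box and press it down corner by corner at the red pads, gently and without leaning hard on it, until all four yellow catches have snapped over its edge and it sits flat and sealed on its gasket. Leave the green (spent) capsules and everything else on the bench where they are.

Things in the scene. Friction and masses are not known exactly. Their poses are not given: they have to be found in the camera images.
- box: The dry box, fixed to the bench: blue, open-topped, 150 (its x) by 190 (its y) by 70 mm high, walls and floor 4 mm; origin at the centre of its underside on the bench, z up. A partition 40 mm high at y = 27 to 31 mm divides it: packets of gold leaf lie on the -y side, the bay on the +y side is empty.
- gasket (a point): Centre of the box's mouth, 75 mm up, level with the top of the black gasket that stands 5 mm proud all round the rim. It squeezes down by up to 5 mm onto a hard stop; each corner pushes back with 1 N at first touch to 4 N fully squeezed. Same axes as the box.
- latch0 (a point): Inner tip of the yellow sprung catch at the box's -x -y corner, 71 mm in x, 70 mm in y, 77 mm up; catch 22 mm wide, its nose slopes up and outward to 84 mm. A loose lid rests on the four noses. A corner pressed down by 10 to 20 N pushes its nose outward and snaps under it after about 10 mm; then the push drops, and rises hard 2 mm lower.
- latch1 (a point): Inner tip of the yellow sprung catch at the box's -x +y corner, 71 mm in x, 70 mm in y, 77 mm up; catch 22 mm wide, its nose slopes up and outward to 84 mm. A corner let go before its snap comes up again. The lid is stiff: pressing one corner lifts the one across it; a snapped corner stays.
- latch2 (a point): Inner tip of the yellow sprung catch at the box's +x -y corner, 71 mm in x, 70 mm in y, 77 mm up; catch 22 mm wide, its nose slopes up and outward to 84 mm. Works as latch0.
- latch3 (a point): Inner tip of the yellow sprung catch at the box's +x +y corner, 71 mm in x, 70 mm in y, 77 mm up; catch 22 mm wide, its nose slopes up and outward to 84 mm. Works as latch0.
- bay (a point): Centre of the floor of the box's empty bay, 4 mm above the bench; same axes as the box. The bay is 142 mm (x) by 60 mm (y), its walls rise to 70 mm (rim), 75 mm with the gasket.
- lid: The white lid, loose, 0.3 kg, right way up on the bench; origin at the centre of its underside, z up, long side y. A plug 139.4 by 179.4 mm, 18 mm deep, fits inside the box's walls with 1.3 mm play (its lowest 8 mm taper to 131 by 171); above it a flange 148 by 188 by 5 mm (top face 23 mm up). Fits either way round. Origin 65 mm above the bench when laid loosely on the box, 54.4 mm when sealed.
- lid_handle (a point): Centre of the black bar of the lid's handle, above the lid's centre: the bar is 14 mm thick (lid's x), 92 mm long (lid's y), 15 mm high; this point is 24.5 mm above the top face of the flange, the bar's top 32 mm above it. Same axes as the lid.
- pad0 (a point): Red round pressing pad, 22 mm across and 1 mm high, on the lid's -x -y corner (lid axes), 54 mm in x and 78 mm in y from the lid's centre; the point lies in the top face of the flange. Diagonally across from pad3.
- pad1 (a point): Red round pressing pad, 22 mm across and 1 mm high, on the lid's -x +y corner (lid axes), 54 mm in x and 78 mm in y from the lid's centre; the point lies in the top face of the flange. Diagonally across from pad2.
- pad2 (a point): Red round pressing pad, 22 mm across and 1 mm high, on the lid's +x -y corner (lid axes), 54 mm in x and 78 mm in y from the lid's centre; the point lies in the top face of the flange. Diagonally across from pad1.
- pad3 (a point): Red round pressing pad, 22 mm across and 1 mm high, on the lid's +x +y corner (lid axes), 54 mm in x and 78 mm in y from the lid's centre; the point lies in the top face of the flange. Diagonally across from pad0.
- tray: Wooden pocket tray, fixed: 156 (its x) by 60 (y) by 14 mm high, origin at the centre of its underside. One row of four round pockets 24 mm across and 10 mm deep, at x = -57, -19, 19 and 57 mm; one is empty.
- fresh_mid (a point): Centre, half-way up, of the fresh drying capsule: upright cylinder 22 mm across and 36 mm high, 18 g, all orange, cap too, z along its axis. It stands in a pocket of the tray, its upper 26 mm out of the tray.
- spent_a_mid (a point): Centre of a spent capsule, same shape but dark green all over, in another pocket; to be left there.
- spent_b_mid (a point): Centre of the other spent (dark green) capsule, in another pocket; to be left there.
- size_jar_at (a point): Bystander: amber glass jar, 60 mm across, 85 mm high; its centre.
- brush_at (a point): Bystander: gilder's brush lying on the bench; its middle.
- dish_at (a point): Bystander: white ceramic bowl, 90 mm across, 35 mm high; its centre.
- blank_disc_at (a point): Bystander: white-primed blank disc lying flat, 156 mm across, 14 mm thick, with a centre hole; its centre.
- tin_at (a point): Bystander: red paint tin, 74 mm across, 85 mm high; its centre.
Mind the look-alikes: they are no part of the job. Leave any purple or turquoise look-alike of the lid alone.

How it is judged:
By the outcome, as a careful person would: the job done as asked, in the order asked, and still so for the second after the job is handed in, with the robot touching nothing.
It also fails if it takes over 66 s, if anything falls off the work surface, if the arm or the gripper's body presses on something with over 40 N, if the wrist force passes 120 N, or if a joint passes its speed limit or range.

## Working session

There is one attempt and no reset: what is moved stays moved. The work goes in short steps, Python scripts to look and compute and a shell command to move; the robot and the scene stay as the last step left them, time stands still between calls to the robot, and variables do not carry over. Pictures are saved under pics/ and viewed, at most 15 in all, crops included, and the job is handed in when it is done.

```bash
mkdir -p pics
python3 - <<'E'
from rig import sense, eyes
import cv2
for n in("top","side"):
    cv2.imwrite(f"pics/{n}0.png",eyes.capture(n)[:,:,::-1]); print(eyes.calibration(n))
print(sense())
E
```

```text
{'fx': 563.1716995947284, 'fy': 563.1716995947284, 'cx': 324.4870436326224, 'cy': 231.44723869716157, 'cam_to_world': array([[ 7.65115228e-03, -9.91736038e-01,  1.28066744e-01,
         3.09396145e+02],
       [-9.99953288e-01, -8.34441935e-03, -4.87766363e-03,
        -6.75848218e+01],
       [ 5.90599742e-03, -1.28023442e-01, -9.91753557e-01,
         1.77505090e+03],
       [ 0.00000000e+00,  0.00000000e+00,  0.00000000e+00,
         1.00000000e+00]])}
{'fx': 491.81584122932867, 'fy': 491.81584122932867, 'cx': 317.7069984434706, 'cy': 242.75846851218932, 'cam_to_world': array([[-9.92671717e-01, -9.21088918e-02,  7.82228440e-02,
         4.27979671e+02],
       [-1.20640406e-01,  7.17971568e-01, -6.85538270e-01,
         8.24400487e+02],
       [ 6.98239232e-03, -6.89951288e-01, -7.23822124e-01,
         1.02845317e+03],
       [ 0.00000000e+00,  0.00000000e+00,  0.00000000e+00,
         1.00000000e+00]])}
{'time_s': 0.1, 'joints': array([-1.52237458e+00,  3.13440460e-01,  1.49836041e+00, -7.06257911e-06,
        1.33101081e+00, -2.23392297e-01]), 'dq': array([-0.00101484, -0.00041293, -0.00274499, -0.00075722,  0.00115713,
        0.00021539]), 'tau': array([ 2.62247093e-03, -4.12907445e+01, -2.60143304e+01, -2.22775311e-04,
        3.07395079e-03,  1.04302845e-05]), 'eef_pos': array([ 140.9313325 , -505.50398331,  241.76881127]), 'ee_rot': array([-6.07480828e-04,  9.90778549e-01,  1.35489833e-01,  4.98387189e-05]), 'force': array([ 0.26191199, -0.90421802, -0.50808497]), 'wrist_torque': array([0.03881926, 0.04519274, 0.01566739]), 'grip_force': 0.0, 'grip_width': 0.997032561220224}
```

View pics/top0.png

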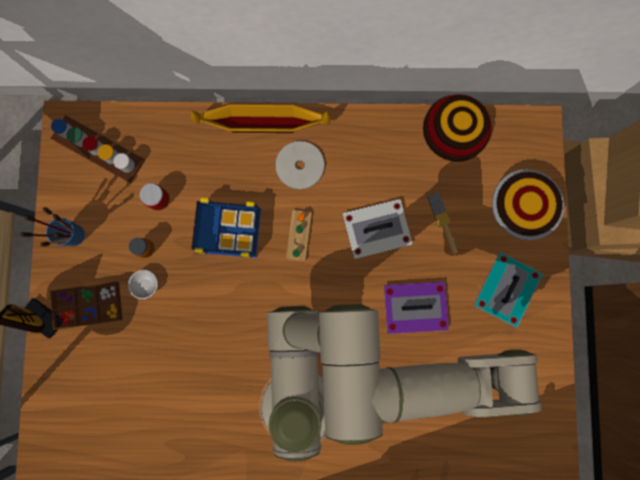

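View pics/side0.png

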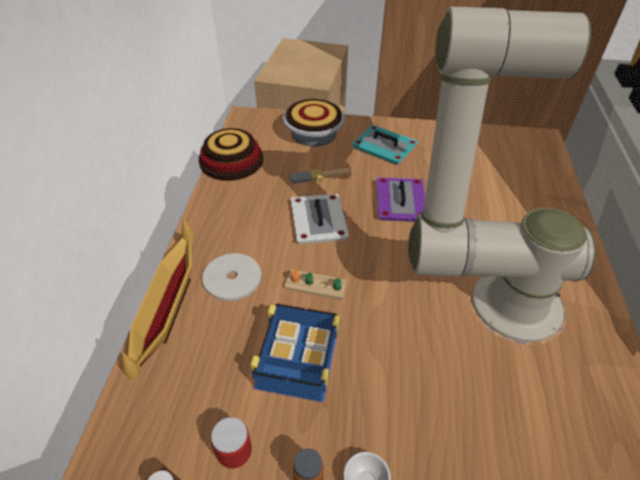

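Orange candidates (top view): fresh capsule (300,217) in the tray beside greens (300,229) and (297,252), and an orange paint pot at (105,152). White candidates: lid (377,228), disc (300,165), bowl (143,285). Lid look-alikes are purple (417,306) and turquoise (510,290). I choose the orange capsule in the tray and the white lid, and will check them in a crop.

```bash
cat > h.py <<'E'
import numpy as np, cv2
from rig import sense, eyes
def ray(n,px):
    c=eyes.calibration(n);T=c["cam_to_world"]
    d=T[:3,:3]@np.array([(px[0]-c["cx"])/c["fx"],(px[1]-c["cy"])/c["fy"],1.]);return T[:3,3],d
def plane(n,px,z):
    o,d=ray(n,px);return (o+d*(z-o[2])/d[2])
def blobs(im,box,lo,hi,amin=4):
    x0,y0,x1,y1=box;h=cv2.cvtColor(im[y0:y1,x0:x1],cv2.COLOR_RGB2HSV)
    m=cv2.inRange(h,lo,hi)
    if lo[0]==0 and hi[0]<=8: m|=cv2.inRange(h,(172,)+tuple(lo[1:]),(180,)+tuple(hi[1:]))
    n,l,s,c=cv2.connectedComponentsWithStats(m)
    return [(c[i]+[x0,y0],s[i,4]) for i in range(1,n) if s[i,4]>=amin]
def tri(p,q):
    o1,d1=ray("top",p);o2,d2=ray("side",q)
    A=np.c_[d1,-d2];t=np.linalg.lstsq(A,o2-o1,rcond=None)[0];a=o1+d1*t[0];b=o2+d2*t[1];return (a+b)/2,np.linalg.norm(a-b)
E
python3 - <<'E'
from h import *
np.set_printoptions(precision=1,suppress=True)
B={"top":dict(box=(185,190,270,265),lid=(340,190,420,265),tray=(280,200,318,265)),"side":dict(box=(245,298,350,405),lid=(285,185,352,248),tray=(280,262,352,300))}
ims={}
for n in B:
    im=eyes.capture(n);ims[n]=im
    for nm,r,lo,hi,z in[("yellow","box",(22,150,110),(34,255,255),80),("pads","lid",(0,120,60),(8,255,255),24),("orange","tray",(5,190,120),(17,255,255),36),("green","tray",(40,80,20),(95,255,255),36)]:
        for c,a in blobs(im,B[n][r],lo,hi): print(n,nm,c,a,plane(n,c,z))
a=cv2.resize(ims["top"][185:270,185:425],(800,283),interpolation=3);b=cv2.resize(ims["side"][185:405,240:360],(165*2-10,300),interpolation=3)
b=cv2.resize(ims["side"][262:300,278:356],(640,312),interpolation=3)
o=np.zeros((600,800,3),np.uint8);o[:283]=a;o[286:598,:640]=b
cv2.imwrite("pics/crop1.png",o[:,:,::-1])
E
```

```text
top yellow [204.3 199.9] 35 [622.3 291.9  80. ]
top yellow [249.6 203.4] 36 [612.6 153.3  80. ]
top yellow [198.8 250.6] 31 [466.8 303.   80. ]
top yellow [244.8 254.5] 28 [456.  164.1  80. ]
top pads [396.6 205.9] 17 [ 618.8 -303.1   24. ]
top pads [348.8 217.8] 19 [ 579.3 -152.5   24. ]
top orange [300.7 216.6] 46 [580.1  -1.3  36. ]
top green [299.1 228.5] 35 [542.5   3.   36. ]
top green [295.6 252.5] 33 [467.5  12.8  36. ]
side yellow [270.2 314.6] 5 [612.6 170.5  80. ]
side yellow [253.1 367.1] 7 [623.4 309.6  80. ]
side pads [332.2 197. ] 8 [ 515.5 -327.    24. ]
side pads [297.5 199.7] 6 [ 620.3 -300.9   24. ]
side pads [340.8 232.2] 8 [ 475.7 -176.9   24. ]
side pads [303.5 235.8] 10 [ 580.1 -149.    24. ]
side green [308.7 278. ] 67 [543.2  13.7  36. ]
side green [336.8 283.9] 69 [468.5  23.7  36. ]
```

View pics/crop1.png

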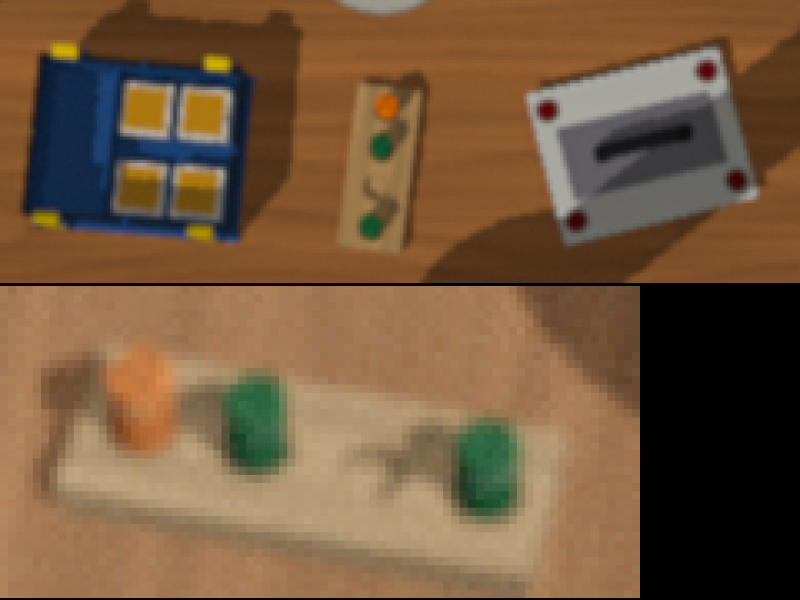

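The crop confirms it: in the tray the orange capsule is at the far end (top px 300.7,216.6), with two greens beside it. The white lid with its red pads and the box with its four yellow catches are clear.

Estimates: capsule (581,-1.5), tray yaw -0.125, box (539,228) yaw -0.073, lid (547,-240) yaw +0.257.

```bash
python3 -m jog '[[0,0,0,0,0,0.132,0.0854],[0,0,0,0,0,0.132,0.0854],[0,0,0,0,0,0.132,0.0854]]' 30
python3 -m jog '[[0.025,-0.037,0.008,0,0,0,0.0854],[0.025,-0.037,0.008,0,0,0,0.0854],[0.025,-0.037,0.008,0,0,0,0.0854],[0.025,-0.037,0.008,0,0,0,0.0854],[0.025,-0.037,0.008,0,0,0,0.0854]]'
python3 -m jog '[[0.025,-0.037,0.008,0,0,0,0.0854],[0.025,-0.037,0.008,0,0,0,0.0854],[0.025,-0.037,0.008,0,0,0,0.0854],[0.025,-0.037,0.008,0,0,0,0.0854],[0.025,-0.037,0.008,0,0,0,0.0854]]'
python3 -m jog '[[0.025,-0.037,0.008,0,0,0,0.06],[0.025,-0.037,0.008,0,0,0,0.06],[0.025,-0.037,0.008,0,0,0,0.06],[0.025,-0.037,0.008,0,0,0,0.06],[0.025,-0.037,0.008,0,0,0,0.06]]'
python3 -m jog '[[0,0,0,0,0,0,0.06],[0,0,0,0,0,0,0.06]]'
python3 - <<'E'
from h import *
cv2.imwrite("pics/side1.png",cv2.resize(eyes.capture("side")[180:360,230:410],(600,600))[:,:,::-1])
E
```

```text
time_s: 0.5
eef_pos: [140.9, -505.6, 242.1]
ee_rot: [-0.0, 0.998, -0.065, -0.0]
force: [-0.4, 0.5, -0.2]
grip_width: 1.002
grip_force: 0.0
time_s: 1.0
eef_pos: [288.7, -336.1, 202.0]
ee_rot: [0.0, 0.998, -0.062, 0.0]
force: [0.5, -0.3, 0.2]
grip_width: 0.998
grip_force: 0.0
time_s: 1.5
eef_pos: [435.8, -168.0, 162.0]
ee_rot: [0.0, 0.998, -0.062, 0.0]
force: [0.5, -1.1, 1.6]
grip_width: 1.0
grip_force: 0.0
time_s: 2.0
eef_pos: [582.7, 0.2, 121.8]
ee_rot: [0.0, 0.998, -0.062, -0.0]
force: [0.4, -1.1, -0.3]
grip_width: 0.703
grip_force: 0.0
time_s: 2.2
eef_pos: [581.7, -0.9, 121.7]
ee_rot: [0.0, 0.998, -0.061, -0.001]
force: [0.5, 0.6, 0.8]
grip_width: 0.699
grip_force: 0.0
```

View pics/side1.png

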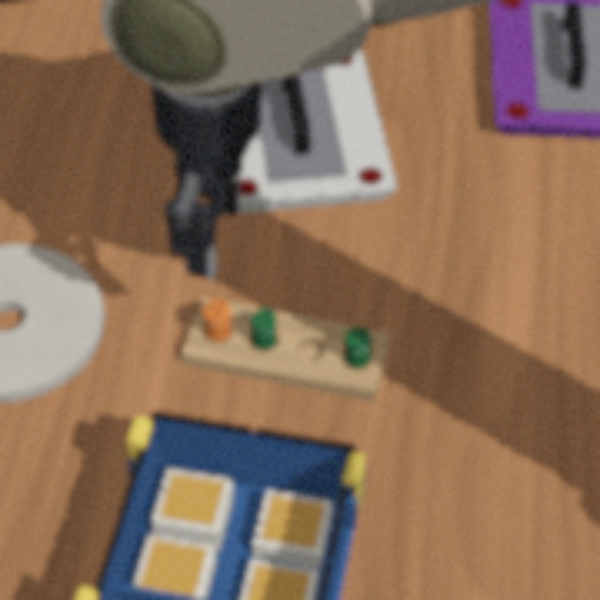

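The fingers stand above the orange capsule (at about 218,320 in the crop), and the two greens are undisturbed. I'm descending and gripping.

```bash
python3 -m jog '[[0,0,0.03,0,0,0,0.06],[0,0,0.03,0,0,0,0.06],[0,0,0.025,0,0,0,0.05],[0,0,0.008,0,0,0,0.04],[0,0,0,0,0,0,0.03]]' 25
python3 -m jog '[[0,0,0,0,0,0,0.01],[0,0,0,0,0,0,0.01],[0,0,0,0,0,0,0.01],[0,0,0,0,0,0,0.01]]' 25
python3 -m jog '[[0,0,-0.01,0,0,0,0.01],[0,0,-0.02,0,0,0,0.01],[0,0,-0.03,0,0,0,0.01],[0,0,-0.04,0,0,0,0.01],[0,0,-0.04,0,0,0,0.01]]' 25
python3 - <<'E'
from h import *
cv2.imwrite("pics/side2.png",cv2.resize(eyes.capture("side")[180:360,230:410],(600,600))[:,:,::-1])
E
```

```text
time_s: 2.75
eef_pos: [581.3, -2.2, 29.1]
ee_rot: [-0.0, 0.998, -0.063, -0.001]
force: [0.1, 0.1, 1.0]
grip_width: 0.354
grip_force: 0.0
time_s: 3.15
eef_pos: [582.3, -0.8, 31.0]
ee_rot: [-0.001, 0.998, -0.062, 0.001]
force: [0.1, 5.7, -1.2]
grip_width: 0.249
grip_force: 24.5
time_s: 3.65
eef_pos: [581.8, -1.9, 172.8]
ee_rot: [0.0, 0.998, -0.062, 0.001]
force: [0.8, 1.0, -0.1]
grip_width: 0.247
grip_force: 24.5
```

View pics/side2.png

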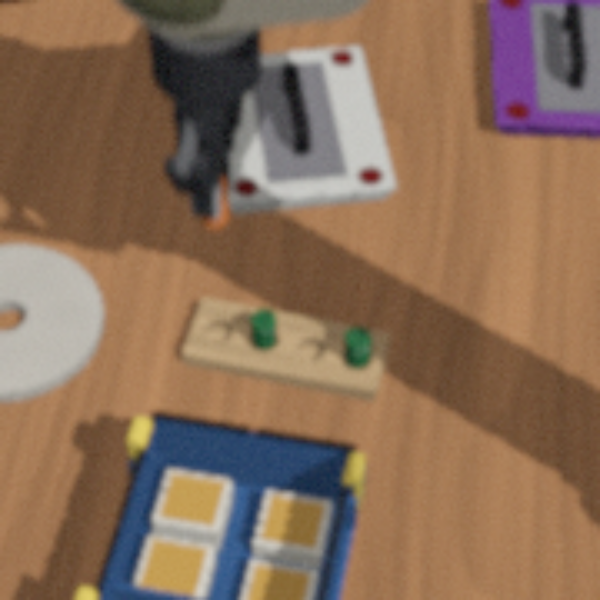

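The orange capsule is held at about (218,205) in the crop and the greens are still in their pockets. I'm moving it to the bay and turning the wrist so the fingers close along the box's long bay axis.

```bash
python3 -m jog '[[-0.0123,-0.0473,0,0,0,0,0.01],[-0.0123,-0.0473,0,0,0,0,0.01],[-0.0123,-0.0473,0,0,0,0,0.01],[-0.0123,-0.0473,0,0,0,0,0.01],[-0.0123,-0.0473,0,0,0,0,0.01]]' 25
python3 -m jog '[[-0.0123,-0.0473,0,0,0,0,0.01],[0,0,0,0,0,-0.1475,0.01],[0,0,0,0,0,-0.1475,0.01],[0,0,0,0,0,-0.1475,0.01],[0,0,0,0,0,-0.1475,0.01]]' 25
python3 -m jog '[[0,0,0,0,0,-0.1475,0.01],[0,0,0,0,0,-0.1475,0.01],[0,0,0,0,0,-0.1475,0.01],[0,0,0,0,0,-0.1475,0.01],[0,0,0,0,0,-0.1475,0.01]]' 25
python3 -m jog '[[0,0,0,0,0,-0.1475,0.01],[0,0,0,0,0,-0.1475,0.01],[0,0,0.02,0,0,0,0.01],[0,0,0.01,0,0,0,0.01],[0,0,0,0,0,0,0.01]]' 25
python3 - <<'E'
from h import *
cv2.imwrite("pics/side3.png",cv2.resize(eyes.capture("side")[230:410,210:390],(600,600))[:,:,::-1])
E
```

```text
time_s: 4.2
eef_pos: [550.0, 242.4, 171.3]
ee_rot: [-0.0, 0.998, -0.062, 0.001]
force: [0.2, 0.4, 0.8]
grip_width: 0.246
grip_force: 24.6
time_s: 4.7
eef_pos: [544.1, 289.1, 171.2]
ee_rot: [0.0, 0.972, 0.234, 0.001]
force: [0.2, -0.5, -0.3]
grip_width: 0.249
grip_force: 24.6
time_s: 5.2
eef_pos: [544.2, 289.0, 171.2]
ee_rot: [0.001, 0.823, 0.568, 0.001]
force: [-0.1, -1.0, -0.3]
grip_width: 0.247
grip_force: 24.6
time_s: 5.7
eef_pos: [543.4, 288.9, 138.9]
ee_rot: [-0.0, 0.732, 0.681, -0.001]
force: [-0.4, -0.1, 0.6]
grip_width: 0.247
grip_force: 24.6
```

View pics/side3.png

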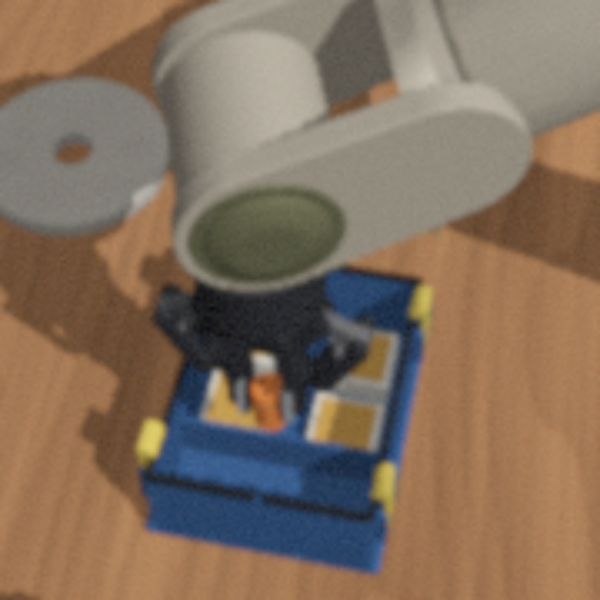

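The capsule hangs upright above the box at about (266,400) in the crop, in line with the middle of the bay. I'm lowering it.

```bash
python3 -m jog '[[0,0,0.03,0,0,0,0.01],[0,0,0.03,0,0,0,0.01],[0,0,0.025,0,0,0,0.01],[0,0,0.015,0,0,0,0.01],[0,0,0.003,0,0,0,0.01]]' 25
python3 -m jog '[[0,0,0.002,0,0,0,0.01],[0,0,0.001,0,0,0,0.01],[0,0,0,0,0,0,0.01]]' 25
python3 -m jog '[[0,0,0.001,0,0,0,0.01],[0,0,0,0,0,0,0.01]]' 25
python3 -m jog '[[0,0,0.001,0,0,0,0.01],[0,0,0,0,0,0,0.01]]' 25
```

```text
time_s: 6.25
eef_pos: [543.5, 289.2, 35.6]
ee_rot: [-0.0, 0.732, 0.681, -0.001]
force: [0.4, -0.3, -0.4]
grip_width: 0.245
grip_force: 24.6
time_s: 6.55
eef_pos: [544.2, 289.4, 34.3]
ee_rot: [0.0, 0.732, 0.681, 0.001]
force: [0.4, -0.0, 0.5]
grip_width: 0.245
grip_force: 24.6
time_s: 6.75
eef_pos: [543.8, 289.3, 32.6]
ee_rot: [0.0, 0.732, 0.681, 0.0]
force: [0.8, 0.7, -0.0]
grip_width: 0.249
grip_force: 24.6
time_s: 6.95
eef_pos: [543.7, 289.3, 31.2]
ee_rot: [-0.0, 0.732, 0.681, -0.0]
force: [-0.1, -0.7, -0.1]
grip_width: 0.25
grip_force: 24.6
```

```bash
python3 -m jog '[[0,0,0.001,0,0,0,0.01],[0,0,0,0,0,0,0.01]]' 25
python3 -m jog '[[0,0,0.001,0,0,0,0.01],[0,0,0,0,0,0,0.01]]' 25
```

```text
time_s: 7.15
eef_pos: [543.8, 289.4, 30.6]
ee_rot: [0.0, 0.732, 0.681, 0.0]
force: [-0.6, -0.3, 2.5]
grip_width: 0.249
grip_force: 24.9
time_s: 7.35
eef_pos: [543.9, 289.4, 30.5]
ee_rot: [0.0, 0.732, 0.681, 0.0]
force: [-4.7, -0.8, 10.8]
grip_width: 0.245
grip_force: 25.7
```

```bash
python3 -m jog '[[0,0,-0.001,0,0,0,0.024],[0,0,0,0,0,0,0.03],[0,0,0,0,0,0,0.045],[0,0,0,0,0,0,0.045],[0,0,-0.02,0,0,0,0.045]]' 25
python3 -m jog '[[0,0,-0.04,0,0,0,0.05],[0,0,-0.045,0,0,0,0.05],[0,0,-0.045,0,0,0,0.06],[-0.04,0.003,-0.02,0,0,0,0.06],[-0.045,0.004,0,0,0,0,0.06]]'
python3 -m jog '[[-0.047,0.004,0,0,0,0,0.06],[-0.047,0.004,0,0,0,0,0.06],[-0.047,0.004,0,0,0,-0.11,0.06],[0,0,0,0,0,-0.11,0.06],[0,0,0,0,0,-0.11,0.06]]'
python3 - <<'E'
from h import *
np.set_printoptions(precision=1,suppress=True)
B={"top":dict(box=(185,190,270,265),lid=(340,190,420,265)),"side":dict(box=(235,290,350,405),lid=(285,185,352,248))}
for n in B:
    im=eyes.capture(n)
    for nm,r,lo,hi,z in[("yellow","box",(22,150,90),(34,255,255),80),("pads","lid",(0,100,40),(9,255,255),24),("orange","box",(4,150,60),(17,255,255),30)]:
        for c,a in blobs(im,B[n][r],lo,hi): print(n,nm,c,a,plane(n,c,z))
    if n=="top":t=im
    else: s=im
o=np.hstack([cv2.resize(t[185:270,185:285],(400,340)),cv2.resize(s[285:405,230:350],(340,340))])
cv2.imwrite("pics/p4.png",o[:,:,::-1])
E
```

```text
time_s: 7.85
eef_pos: [542.3, 288.8, 48.0]
ee_rot: [-0.001, 0.732, 0.681, -0.002]
force: [0.6, 0.3, 0.1]
grip_width: 0.529
grip_force: 0.0
time_s: 8.35
eef_pos: [545.4, 204.1, 203.6]
ee_rot: [0.002, 0.731, 0.682, 0.003]
force: [1.5, 0.0, -0.9]
grip_width: 0.705
grip_force: 0.0
time_s: 8.85
eef_pos: [546.4, 61.0, 200.3]
ee_rot: [-0.0, 0.61, 0.793, -0.0]
force: [-0.1, -0.5, -0.5]
grip_width: 0.704
grip_force: 0.0
top yellow [204.2 200. ] 36 [622.1 292.2  80. ]
top yellow [198.7 250.4] 34 [467.4 303.1  80. ]
top pads [396.6 205.7] 16 [ 619.4 -303.    24. ]
top pads [347.8 216.2] 4 [ 584.3 -149.    24. ]
top pads [349.3 219.1] 7 [ 575.2 -153.9   24. ]
top pads [405.7 238.8] 15 [ 514.4 -330.7   24. ]
top pads [357.6 250.9] 18 [ 475.2 -180.1   24. ]
top orange [204.6 223.9] 1622 [555.3 298.7  30. ]
top orange [264.1 225.9] 48 [550.6 112.8  30. ]
top orange [208.5 227.6] 51 [543.7 286.   30. ]
side yellow [253.2 367.8] 4 [622.8 311.   80. ]
side pads [333.  197.2] 4 [ 513.1 -326.1   24. ]
side pads [303.2 235.7] 10 [ 581.  -149.3   24. ]
side orange [291.7 373.9] 76 [544.7 288.1  30. ]
```

View pics/p4.png

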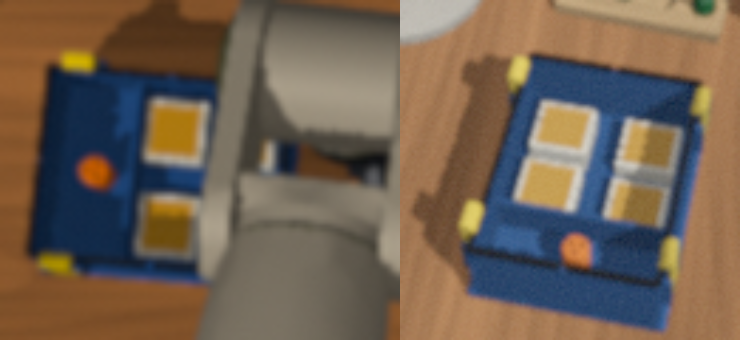

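Left in the picture, the capsule stands upright in the bay (top px 208.5,227.6). The packets and greens are undisturbed. Next is the lid's handle.

```bash
python3 -m jog '[[-0.0416,-0.0109,0,0,0,0,0.06],[-0.0416,-0.0109,0,0,0,0,0.06],[-0.0416,-0.0109,0,0,0,0,0.06],[-0.0416,-0.0109,0.01,0,0,0,0.06],[-0.0416,-0.0109,0.02,0,0,0,0.06]]'
python3 -m jog '[[-0.0416,-0.0109,0.02,0,0,0,0.06],[-0.0416,-0.0109,0.02,0,0,0,0.06],[0,0,0.02,0,0,0,0.06],[0,0,0.01,0,0,0,0.06],[0,0,0,0,0,0,0.06]]'
python3 - <<'E'
from h import *
im=eyes.capture("side")[150:270,250:370]
cv2.imwrite("pics/p5.png",cv2.resize(im,(600,600))[:,:,::-1])
E
```

```text
time_s: 9.45
eef_pos: [547.1, -154.2, 171.2]
ee_rot: [0.002, 0.612, 0.791, 0.0]
force: [1.0, -0.6, 0.1]
grip_width: 0.706
grip_force: 0.0
time_s: 9.95
eef_pos: [546.3, -237.5, 99.1]
ee_rot: [-0.001, 0.611, 0.792, -0.0]
force: [0.1, -0.3, 0.8]
grip_width: 0.704
grip_force: 0.0
```

View pics/p5.png

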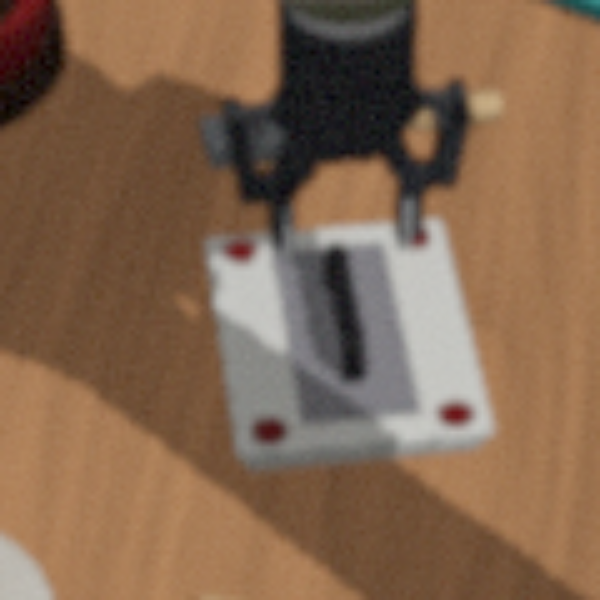

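The open fingers (at 280,230 and 410,230 in the crop) straddle the line of the handle bar (345,310). I'm descending and gripping.

```bash
python3 -m jog '[[-0.002,0.001,0.02,0,0,0,0.06],[0,0,0.02,0,0,0,0.06],[0,0,0.014,0,0,0,0.05],[0,0,0.005,0,0,0,0.04],[0,0,0,0,0,0,0.03]]' 50
python3 -m jog '[[0,0,0,0,0,0,0.02],[0,0,0,0,0,0,0.005],[0,0,0,0,0,0,0.005],[0,0,0,0,0,0,0.005],[0,0,0,0,0,0,0.005]]' 60
```

```text
time_s: 10.5
eef_pos: [548.3, -239.9, 41.5]
ee_rot: [-0.0, 0.61, 0.792, 0.0]
force: [0.5, 0.0, 0.2]
grip_width: 0.35
grip_force: 0.0
time_s: 11.0
eef_pos: [548.6, -240.5, 42.5]
ee_rot: [0.001, 0.61, 0.792, 0.0]
force: [-1.8, 0.7, 5.8]
grip_width: 0.151
grip_force: 60.2
```

```bash
python3 -m jog '[[0,0,-0.01,0,0,0,0.005],[0,0,-0.02,0,0,0,0.005],[0,0,-0.03,0,0,0,0.005],[0,0,-0.03,0,0,0,0.005],[0,0,-0.03,0,0,0,0.005]]' 60
python3 -m jog '[[0.025,0.006,0,0,0,0,0.005],[0.040,0.010,0,0,0,0,0.005],[0.0457,0.0112,0,0,0,0,0.005],[0.0457,0.0112,0,0,0,0,0.005],[0.0457,0.0112,0,0,0,0,0.005]]' 60
python3 -m jog '[[0.0457,0.0112,0,0,0,0,0.005],[0.0457,0.0112,0,0,0,0,0.005],[0.0457,0.0112,0,0,0,0,0.005],[0.0457,0.0112,0,0,0,0,0.005],[0.040,0.010,0,0,0,0,0.005]]' 60
python3 -m jog '[[0.025,0.006,0,0,0,0,0.005],[0.007,0.0015,0,0,0,0.11,0.005],[0,0,0,0,0,0.11,0.005],[0,0,0,0,0,0.11,0.005],[0,0,0,0,0,0,0.005]]' 60
python3 -m jog '[[0,0,0,0,0,0,0.005],[0,0,0,0,0,0,0.005]]' 60
python3 - <<'E'
from h import *
np.set_printoptions(precision=1,suppress=True)
z=sense()["eef_pos"][2]; P={}
for n in ("top","side"):
    im=eyes.capture(n);P[n]=im
    for nm,lo,hi,h in[("yellow",(22,150,90),(34,255,255),80),("pads",(0,100,40),(9,255,255),z-16)]:
        for c,a in blobs(im,(180,170,290,275) if n=="top" else (225,260,370,415),lo,hi): print(n,nm,c,a,plane(n,c,h))
o=np.hstack([cv2.resize(P["top"][175:275,180:280],(400,400)),cv2.resize(P["side"][265:410,225:370],(400,400))])
cv2.imwrite("pics/p6.png",o[:,:,::-1])
E
```

```text
time_s: 11.5
eef_pos: [547.9, -240.0, 162.8]
ee_rot: [-0.0, 0.61, 0.792, 0.0]
force: [-0.1, -0.0, -2.9]
grip_width: 0.148
grip_force: 58.9
time_s: 12.0
eef_pos: [544.1, -30.3, 161.7]
ee_rot: [-0.0, 0.611, 0.792, 0.0]
force: [-0.4, 0.6, -2.8]
grip_width: 0.151
grip_force: 58.8
time_s: 12.5
eef_pos: [540.2, 199.6, 161.7]
ee_rot: [-0.0, 0.61, 0.792, 0.0]
force: [0.5, -0.7, -4.1]
grip_width: 0.15
grip_force: 58.8
time_s: 13.0
eef_pos: [539.7, 230.2, 161.5]
ee_rot: [-0.0, 0.733, 0.681, -0.0]
force: [-0.4, -0.5, -3.1]
grip_width: 0.142
grip_force: 58.9
time_s: 13.2
eef_pos: [540.0, 230.0, 161.4]
ee_rot: [-0.0, 0.732, 0.682, -0.0]
force: [0.0, -0.7, -3.2]
grip_width: 0.149
grip_force: 58.9
top yellow [244.7 254.4] 30 [456.3 164.1  80. ]
top pads [249.  207.9] 15 [587.7 146.2 145.4]
top pads [245.1 243.9] 17 [481.3 155.  145.4]
side yellow [253. 367.] 9 [623.7 309.3  80. ]
side pads [328.5 300.1] 12 [478.2 160.5 145.4]
side pads [264.6 350.4] 5 [594.6 304.6 145.4]
side pads [260.9 353. ] 11 [600.9 311.5 145.4]
side pads [313.4 360.7] 32 [492.4 315.7 145.4]
side pads [291.5 370.7] 18 [532.7 343.3 145.4]
side pads [296.  377.5] 4 [521.6 356.8 145.4]
```

View pics/p6.png

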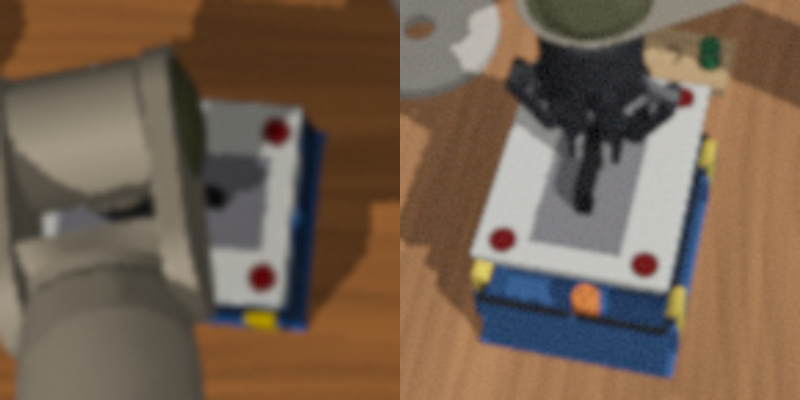

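The lid hangs squarely above the box. Its pads are at top px (249,208) and (245,244), and at side px (262,352), (313,361) and (328,300). From the top view the lid centre is about 1 mm off in x, so I'm correcting that and lowering while watching the force.

```bash
python3 -m jog '[[-0.0005,-0.001,0.015,0,0,0,0.005],[0,0,0.015,0,0,0,0.005],[0,0,0.006,0,0,0,0.005],[0,0,0,0,0,0,0.005]]' 60
python3 -m jog '[[0,0,0.004,0,0,0,0.005],[0,0,0.004,0,0,0,0.005],[0,0,0,0,0,0,0.005]]'
python3 -m jog '[[0,0,0.003,0,0,0,0.005],[0,0,0,0,0,0,0.005]]'
python3 -m jog '[[0,0,0.003,0,0,0,0.005],[0,0,0,0,0,0,0.005]]'
```

```text
time_s: 13.7
eef_pos: [538.7, 229.6, 124.7]
ee_rot: [-0.0, 0.732, 0.681, -0.001]
force: [0.4, -0.6, -3.3]
grip_width: 0.153
grip_force: 58.8
time_s: 14.0
eef_pos: [538.8, 229.7, 117.0]
ee_rot: [-0.0, 0.732, 0.681, -0.0]
force: [-0.1, 0.9, -3.5]
grip_width: 0.148
grip_force: 58.8
time_s: 14.2
eef_pos: [538.9, 229.7, 114.0]
ee_rot: [-0.0, 0.732, 0.681, -0.0]
force: [0.8, 0.6, -4.0]
grip_width: 0.15
grip_force: 58.9
time_s: 14.4
eef_pos: [538.8, 229.7, 110.9]
ee_rot: [-0.0, 0.732, 0.681, -0.0]
force: [-0.2, -0.6, -3.5]
grip_width: 0.152
grip_force: 58.8
```

```bash
python3 -m jog '[[0,0,0.002,0,0,0,0.005],[0,0,0,0,0,0,0.005]]'
python3 -m jog '[[0,0,0.001,0,0,0,0.005],[0,0,0,0,0,0,0.005]]'
python3 -m jog '[[0,0,0.001,0,0,0,0.005],[0,0,0,0,0,0,0.005]]'
```

```text
time_s: 14.6
eef_pos: [538.9, 229.7, 109.0]
ee_rot: [-0.0, 0.732, 0.681, -0.0]
force: [0.2, -0.2, -3.6]
grip_width: 0.145
grip_force: 58.8
time_s: 14.8
eef_pos: [538.9, 229.7, 108.2]
ee_rot: [-0.0, 0.732, 0.681, -0.0]
force: [0.0, -0.9, -3.3]
grip_width: 0.151
grip_force: 58.8
time_s: 15.0
eef_pos: [539.0, 229.7, 107.3]
ee_rot: [0.0, 0.732, 0.681, 0.0]
force: [0.7, -0.7, -3.4]
grip_width: 0.151
grip_force: 58.9
```

```bash
python3 -m jog '[[0,0,0.001,0,0,0,0.005],[0,0,0,0,0,0,0.005]]'
python3 -m jog '[[0,0,0.001,0,0,0,0.005],[0,0,0,0,0,0,0.005]]'
python3 -m jog '[[0,0,0.001,0,0,0,0.005],[0,0,0,0,0,0,0.005]]'
```

```text
time_s: 15.2
eef_pos: [539.3, 229.7, 106.6]
ee_rot: [0.0, 0.732, 0.681, 0.0]
force: [1.5, -0.3, -0.5]
grip_width: 0.149
grip_force: 59.2
time_s: 15.4
eef_pos: [539.5, 229.8, 106.2]
ee_rot: [0.0, 0.732, 0.681, 0.001]
force: [-0.3, -0.9, 4.3]
grip_width: 0.152
grip_force: 60.0
time_s: 15.6
eef_pos: [539.6, 229.9, 106.0]
ee_rot: [0.001, 0.732, 0.681, 0.001]
force: [-3.0, -0.4, 11.4]
grip_width: 0.151
grip_force: 61.0
```

The lid has seated on the noses (TCP 106, origin about 65). I'm releasing it and moving over pad0 with the fingers shut.

```bash
python3 -m jog '[[0,0,-0.002,0,0,0,0.005],[0,0,0,0,0,0,0.02],[0,0,0,0,0,0,0.04],[0,0,0,0,0,0,0.05],[0,0,0,0,0,0,0.05]]' 30
python3 -m jog '[[0,0,-0.02,0,0,0,0.05],[0,0,-0.03,0,0,0,0.05],[-0.039,-0.027,0,0,0,0,0],[-0.039,-0.027,0,0,0,0,0],[0,0,0,0,0,0,0]]' 30
python3 -m jog '[[0,0,0,0,0,0,0],[0,0,0,0,0,0,0]]' 30
python3 - <<'E'
from h import *
np.set_printoptions(precision=1,suppress=True)
P={}
for n in ("top","side"):
    im=eyes.capture(n);P[n]=im
    for nm,lo,hi,h in[("pads",(0,100,40),(9,255,255),89)]:
        for c,a in blobs(im,(180,170,290,275) if n=="top" else (240,280,350,400),lo,hi): print(n,nm,c,a,plane(n,c,h))
o=np.hstack([cv2.resize(P["top"][175:275,180:280],(400,400)),cv2.resize(P["side"][265:410,225:370],(400,400))])
cv2.imwrite("pics/p7.png",o[:,:,::-1])
E
```

```text
time_s: 16.1
eef_pos: [538.9, 229.7, 106.1]
ee_rot: [-0.0, 0.732, 0.681, -0.0]
force: [0.5, -1.0, 0.5]
grip_width: 0.585
grip_force: 0.0
time_s: 16.6
eef_pos: [476.0, 153.3, 155.6]
ee_rot: [-0.001, 0.733, 0.68, -0.002]
force: [0.3, 0.2, -0.3]
grip_width: 0.079
grip_force: 0.0
time_s: 16.8
eef_pos: [480.3, 156.3, 156.6]
ee_rot: [0.0, 0.732, 0.681, 0.001]
force: [-0.3, 0.4, 0.0]
grip_width: -0.002
grip_force: 0.0
top pads [200.  206.9] 16 [599.1 302.1  89. ]
top pads [250.8 211.3] 16 [586.8 147.9  89. ]
top pads [195.8 241.9] 18 [492.  310.8  89. ]
side pads [281.7 307.1] 20 [588.1 152.3  89. ]
side pads [325.  313.9] 7 [485.2 158.7  89. ]
side pads [328.7 314.1] 7 [476.6 158.4  89. ]
side pads [264.  365.2] 25 [599.5 306.9  89. ]
side pads [313.3 373.8] 27 [492.7 313.9  89. ]
```

View pics/p7.png

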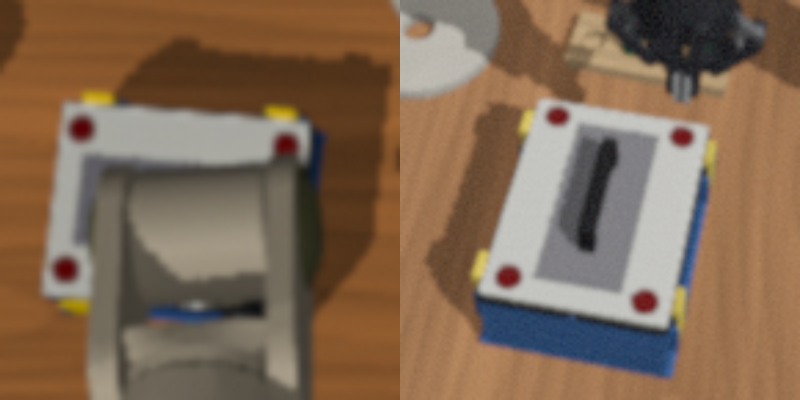

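The lid lies evenly on all four noses, with the pads where I calculated. The fingertips are above pad0, which I'm now pressing in small steps.

```bash
python3 -m jog '[[0,0,0.03,0,0,0,0],[0,0,0.02,0,0,0,0],[0,0,0.005,0,0,0,0],[0,0,0,0,0,0,0]]' 30
for i in 1; do python3 -m jog '[[0,0,0.002,0,0,0,0],[0,0,0,0,0,0,0]]'|egrep 'eef|force: \['
python3 -m jog '[[0,0,0.002,0,0,0,0],[0,0,0,0,0,0,0]]'|egrep 'eef|force: \['
python3 -m jog '[[0,0,0.002,0,0,0,0],[0,0,0,0,0,0,0]]'|egrep 'eef|force: \['; done
```

```text
time_s: 17.3
eef_pos: [479.6, 156.1, 101.0]
ee_rot: [-0.0, 0.732, 0.681, -0.0]
force: [0.4, 0.4, -0.1]
grip_width: -0.007
grip_force: 0.0
eef_pos: [479.9, 156.0, 100.0]
force: [-0.3, -0.5, -0.2]
eef_pos: [480.0, 155.9, 97.8]
force: [2.0, 0.5, 2.5]
eef_pos: [480.8, 155.8, 96.4]
force: [2.9, 0.2, 5.9]
```

```bash
python3 -m jog '[[0,0,0.002,0,0,0,0],[0,0,0,0,0,0,0]]'|egrep 'eef|force: \['
python3 -m jog '[[0,0,0.002,0,0,0,0],[0,0,0,0,0,0,0]]'|egrep 'eef|force: \['
python3 -m jog '[[0,0,0.001,0,0,0,0],[0,0,0,0,0,0,0]]'|egrep 'eef|force: \['
python3 -m jog '[[0,0,0.001,0,0,0,0],[0,0,0,0,0,0,0]]'|egrep 'eef|force: \['
```

```text
eef_pos: [480.6, 155.7, 94.4]
force: [2.7, -0.2, 4.2]
eef_pos: [480.5, 155.7, 92.1]
force: [1.5, -0.8, 4.3]
eef_pos: [480.5, 155.7, 91.3]
force: [1.7, -1.0, 7.1]
eef_pos: [480.5, 155.8, 90.3]
force: [1.4, -0.8, 6.6]
```

```bash
for i in 1; do python3 -m jog '[[0,0,0.001,0,0,0,0],[0,0,0,0,0,0,0]]'|egrep 'eef|force: \['
python3 -m jog '[[0,0,0.001,0,0,0,0],[0,0,0,0,0,0,0]]'|egrep 'eef|force: \['
python3 -m jog '[[0,0,0.001,0,0,0,0],[0,0,0,0,0,0,0]]'|egrep 'eef|force: \['
python3 -m jog '[[0,0,0.001,0,0,0,0],[0,0,0,0,0,0,0]]'|egrep 'eef|force: \['; done
```

```text
eef_pos: [479.9, 155.8, 88.9]
force: [0.4, 0.7, 4.7]
eef_pos: [480.1, 155.8, 88.3]
force: [-0.6, -0.3, 11.2]
eef_pos: [480.2, 155.9, 88.1]
force: [-3.9, -1.8, 18.3]
eef_pos: [480.3, 155.9, 87.9]
force: [-7.9, -1.4, 26.6]
```

Pad0 dipped in force at about 89 and then hit the hard stop at 88, so it has snapped. Pad1 is next.

```bash
python3 -m jog '[[0,0,-0.01,0,0,0,0],[0,0,-0.02,0,0,0,0],[0.039,0,0,0,0,0,0],[0.039,0,0,0,0,0,0],[0.039,0,0,0,0,0,0]]' 30
python3 -m jog '[[0.039,0,0,0,0,0,0],[0,0,0.01,0,0,0,0],[0,0,0.004,0,0,0,0],[0,0,0,0,0,0,0]]' |egrep 'eef|force: \['
python3 -m jog '[[0,0,0.002,0,0,0,0],[0,0,0,0,0,0,0]]'|egrep 'eef|force: \['
python3 -m jog '[[0,0,0.002,0,0,0,0],[0,0,0,0,0,0,0]]'|egrep 'eef|force: \['
python3 -m jog '[[0,0,0.002,0,0,0,0],[0,0,0,0,0,0,0]]'|egrep 'eef|force: \['
python3 -m jog '[[0,0,0.002,0,0,0,0],[0,0,0,0,0,0,0]]'|egrep 'eef|force: \['
```

```text
time_s: 20.0
eef_pos: [487.7, 273.7, 115.3]
ee_rot: [-0.0, 0.732, 0.681, -0.0]
force: [0.3, -0.1, 0.4]
grip_width: -0.001
grip_force: 0.0
eef_pos: [490.2, 310.4, 100.3]
force: [0.6, -0.1, 0.8]
eef_pos: [491.0, 310.6, 99.4]
force: [0.5, 0.2, -0.3]
eef_pos: [491.2, 311.1, 97.7]
force: [0.6, -2.0, 1.9]
eef_pos: [490.6, 311.3, 95.1]
force: [-0.0, 0.0, -0.0]
eef_pos: [490.7, 311.5, 93.1]
force: [0.0, -0.4, 0.9]
```

```bash
python3 -m jog '[[0,0,0.002,0,0,0,0],[0,0,0,0,0,0,0]]'|egrep 'eef|force: \['
python3 -m jog '[[0,0,0.001,0,0,0,0],[0,0,0,0,0,0,0]]'|egrep 'eef|force: \['
python3 -m jog '[[0,0,0.001,0,0,0,0],[0,0,0,0,0,0,0]]'|egrep 'eef|force: \['
```

```text
eef_pos: [490.6, 311.5, 91.1]
force: [-0.9, 0.6, 1.7]
eef_pos: [490.7, 311.6, 90.4]
force: [-2.1, 0.7, 3.8]
eef_pos: [490.7, 311.6, 89.5]
force: [-2.0, 1.1, 4.8]
```

```bash
python3 -m jog '[[0,0,0.001,0,0,0,0],[0,0,0,0,0,0,0]]'|egrep 'eef|force: \['
python3 -m jog '[[0,0,0.001,0,0,0,0],[0,0,0,0,0,0,0]]'|egrep 'eef|force: \['
python3 -m jog '[[0,0,0.001,0,0,0,0],[0,0,0,0,0,0,0]]'|egrep 'eef|force: \['
python3 -m jog '[[0,0,0.001,0,0,0,0],[0,0,0,0,0,0,0]]'|egrep 'eef|force: \['
```

```text
eef_pos: [490.7, 311.6, 88.9]
force: [-2.7, 1.1, 7.7]
eef_pos: [490.8, 311.6, 88.7]
force: [-6.5, -1.3, 13.6]
eef_pos: [491.0, 311.6, 87.7]
force: [-4.8, -0.6, 14.1]
eef_pos: [491.1, 311.6, 87.5]
force: [-7.7, -2.6, 21.5]
```

```bash
python3 -m jog '[[0,0,-0.02,0,0,0,0],[0,0,-0.02,0,0,0,0],[0,0.036,0,0,0,0,0],[0,0.036,0,0,0,0,0],[0,0.036,0,0,0,0,0]]' 30
python3 - <<'E'
from h import *
np.set_printoptions(precision=1,suppress=True)
P={}
for n in ("top","side"):
    im=eyes.capture(n);P[n]=im
    for nm,lo,hi,h in[("pads",(0,100,40),(9,255,255),89)]:
        for c,a in blobs(im,(180,170,290,275) if n=="top" else (240,280,350,400),lo,hi): print(n,nm,c,a,plane(n,c,h))
o=cv2.resize(P["side"][275:405,220:393],(800,600),interpolation=2)
cv2.imwrite("pics/p8.png",o[:,:,::-1])
E
```

```text
time_s: 23.1
eef_pos: [599.6, 303.3, 125.1]
ee_rot: [0.0, 0.732, 0.681, -0.0]
force: [-0.3, 0.6, -0.6]
grip_width: 0.002
grip_force: 0.0
top pads [250.9 211. ] 14 [587.7 147.7  89. ]
top pads [258.  239.5] 4 [501.  124.1  89. ]
top pads [247.8 246.5] 16 [479.6 154.4  89. ]
side pads [326.5 315.6] 17 [481.3 163.1  89. ]
side pads [263.6 364.7] 30 [600.6 306.   89. ]
side pads [312.7 375.8] 33 [493.4 318.7  89. ]
```

View pics/p8.png

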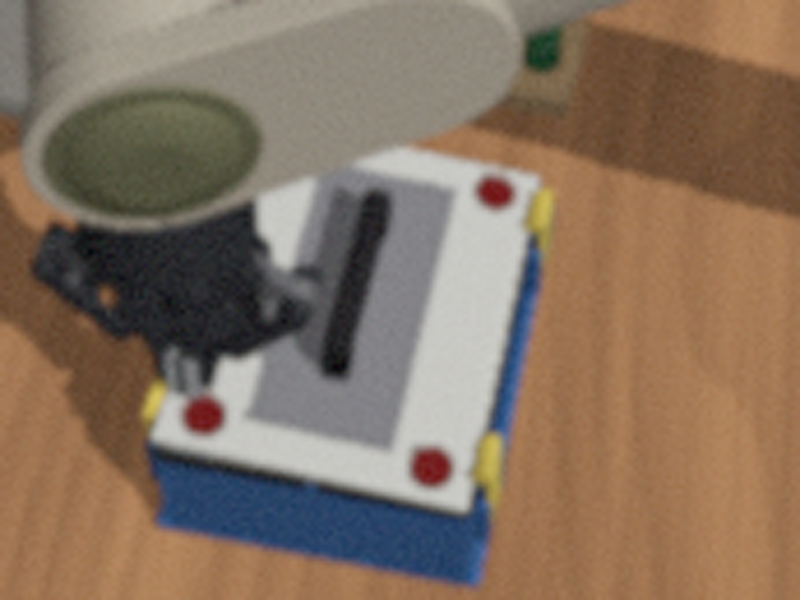

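The -x side has dropped: pad1 (430,467 in the crop) is down about 9 mm and its catch overlaps the edge. Pad0 (495,192) is also down. The capsule and box are fine. The tool is above pad3, so I'm pressing that next.

```bash
python3 -m jog '[[0,0,0.015,0,0,0,0],[0,0,0.008,0,0,0,0],[0,0,0.002,0,0,0,0],[0,0,0,0,0,0,0]]' |egrep 'eef|force: \['
python3 -m jog '[[0,0,0.002,0,0,0,0],[0,0,0,0,0,0,0]]'|egrep 'eef|force: \['
python3 -m jog '[[0,0,0.002,0,0,0,0],[0,0,0,0,0,0,0]]'|egrep 'eef|force: \['
python3 -m jog '[[0,0,0.002,0,0,0,0],[0,0,0,0,0,0,0]]'|egrep 'eef|force: \['
python3 -m jog '[[0,0,0.002,0,0,0,0],[0,0,0,0,0,0,0]]'|egrep 'eef|force: \['
python3 -m jog '[[0,0,0.002,0,0,0,0],[0,0,0,0,0,0,0]]'|egrep 'eef|force: \['
```

```text
eef_pos: [597.7, 303.8, 99.9]
force: [-0.8, -0.0, 0.1]
eef_pos: [598.4, 303.7, 98.5]
force: [0.0, 0.9, -0.3]
eef_pos: [598.5, 303.8, 97.2]
force: [-3.4, 0.9, 4.8]
eef_pos: [598.3, 303.9, 95.7]
force: [-5.8, -1.0, 9.4]
eef_pos: [598.1, 304.1, 94.2]
force: [-7.7, -0.6, 13.4]
eef_pos: [598.1, 304.1, 93.2]
force: [-11.0, -1.6, 18.4]
```

```bash
python3 -m jog '[[0,0,0.001,0,0,0,0],[0,0,0,0,0,0,0]]'|egrep 'eef|force: \['
python3 -m jog '[[0,0,0.001,0,0,0,0],[0,0,0,0,0,0,0]]'|egrep 'eef|force: \['
```

```text
eef_pos: [598.7, 304.1, 91.1]
force: [-0.3, -0.7, 0.5]
eef_pos: [598.8, 304.0, 89.2]
force: [-1.5, 2.4, 5.4]
```

```bash
python3 -m jog '[[0,0,0.001,0,0,0,0],[0,0,0,0,0,0,0]]'|egrep 'eef|force: \['
python3 -m jog '[[0,0,0.001,0,0,0,0],[0,0,0,0,0,0,0]]'|egrep 'eef|force: \['
```

```text
eef_pos: [599.0, 304.0, 88.2]
force: [-0.1, 2.2, 5.5]
eef_pos: [599.0, 304.0, 87.4]
force: [-0.7, 1.5, 6.6]
```

Pad3 snapped clearly, from 18 N down to 0. I'm seating it, then going to pad2.

```bash
python3 -m jog '[[0,0,0.001,0,0,0,0],[0,0,0,0,0,0,0]]'|egrep 'eef|force: \['
python3 -m jog '[[0,0,-0.01,0,0,0,0],[0,0,-0.02,0,0,0,0],[-0.039,0,0,0,0,0,0],[-0.039,0,0,0,0,0,0],[-0.039,0,0,0,0,0,0]]' |egrep 'eef|force: \['
python3 -m jog '[[-0.039,0,0,0,0,0,0],[0,0,0.01,0,0,0,0],[0,0,0.004,0,0,0,0],[0,0,0,0,0,0,0]]' |egrep 'eef|force: \['
python3 -m jog '[[0,0,0.002,0,0,0,0],[0,0,0,0,0,0,0]]'|egrep 'eef|force: \['
python3 -m jog '[[0,0,0.002,0,0,0,0],[0,0,0,0,0,0,0]]'|egrep 'eef|force: \['
python3 -m jog '[[0,0,0.002,0,0,0,0],[0,0,0,0,0,0,0]]'|egrep 'eef|force: \['
```

```text
eef_pos: [599.1, 304.0, 86.6]
force: [-1.2, 1.5, 8.3]
eef_pos: [589.6, 185.6, 115.5]
force: [0.3, -0.6, -1.1]
eef_pos: [586.8, 148.8, 100.6]
force: [0.1, 0.6, 0.0]
eef_pos: [587.1, 148.9, 99.2]
force: [-0.1, -0.4, 0.5]
eef_pos: [587.1, 148.3, 97.1]
force: [0.7, 0.5, -0.4]
eef_pos: [587.1, 148.0, 95.0]
force: [-0.7, -0.8, -0.2]
```

```bash
for k in 1; do python3 -m jog '[[0,0,0.002,0,0,0,0],[0,0,0,0,0,0,0]]'|egrep 'eef|force: \['
python3 -m jog '[[0,0,0.001,0,0,0,0],[0,0,0,0,0,0,0]]'|egrep 'eef|force: \['
python3 -m jog '[[0,0,0.001,0,0,0,0],[0,0,0,0,0,0,0]]'|egrep 'eef|force: \['
python3 -m jog '[[0,0,0.001,0,0,0,0],[0,0,0,0,0,0,0]]'|egrep 'eef|force: \['
python3 -m jog '[[0,0,0.001,0,0,0,0],[0,0,0,0,0,0,0]]'|egrep 'eef|force: \['; done
```

```text
eef_pos: [587.1, 148.0, 93.0]
force: [-0.4, 0.7, 0.5]
eef_pos: [587.2, 148.0, 92.2]
force: [-0.3, -0.5, -1.3]
eef_pos: [587.2, 148.0, 91.2]
force: [0.5, -0.4, 1.4]
eef_pos: [587.1, 148.0, 90.2]
force: [0.7, -0.2, 0.5]
eef_pos: [587.1, 148.0, 89.1]
force: [0.4, 0.4, 0.9]
```

```bash
for k in 1; do python3 -m jog '[[0,0,0.001,0,0,0,0],[0,0,0,0,0,0,0]]'|egrep 'eef|force: \['
python3 -m jog '[[0,0,0.001,0,0,0,0],[0,0,0,0,0,0,0]]'|egrep 'eef|force: \['
python3 -m jog '[[0,0,0.001,0,0,0,0],[0,0,0,0,0,0,0]]'|egrep 'eef|force: \['; done
python3 - <<'E'
from h import *
np.set_printoptions(precision=1,suppress=True)
for n in ("side","top"):
    im=eyes.capture(n)
    for c,a in blobs(im,(180,170,290,275) if n=="top" else (240,280,350,400),(0,100,40),(9,255,255)): print(n,c,a,plane(n,c,78.4))
    if n=="side": cv2.imwrite("pics/p9.png",cv2.resize(im[275:405,220:393],(800,600),interpolation=2)[:,:,::-1])
E
```

```text
eef_pos: [587.3, 148.0, 88.5]
force: [-0.5, -0.5, 0.6]
eef_pos: [587.3, 148.0, 87.7]
force: [-2.2, 0.3, 6.9]
eef_pos: [587.4, 148.0, 87.0]
force: [-2.7, -2.0, 7.1]
side [326.8 317. ] 19 [480.6 159.5  78.4]
side [264.6 367.7] 23 [599.  306.9  78.4]
side [313.7 375.8] 22 [492.  312.8  78.4]
top [200.5 208. ] 15 [597.4 302.7  78.4]
top [196.5 242.5] 20 [491.5 311.1  78.4]
```

View pics/p9.png

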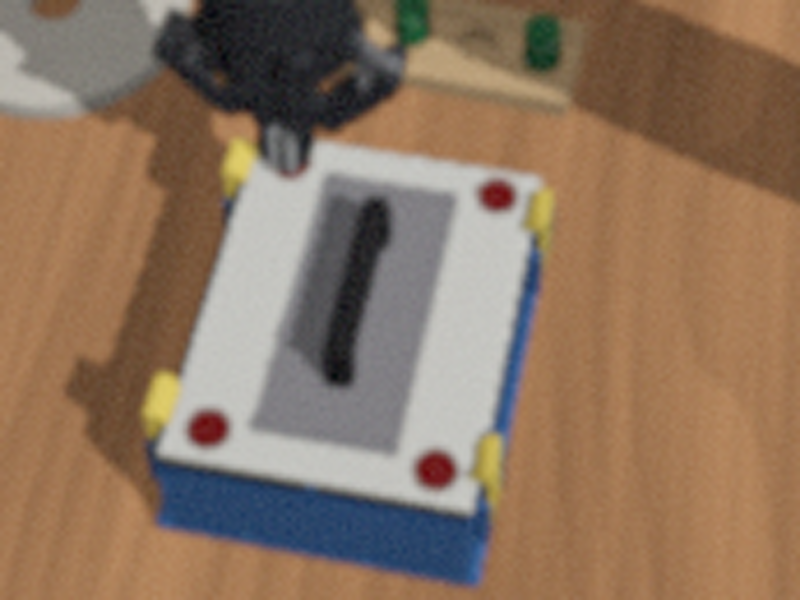

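All four corners now look low and the lid flat. Pad2 first touches at TCP 88, which is sealed height. I'll firm up pad2 and re-probe the other pads at moderate force.

```bash
for k in 1; do python3 -m jog '[[0,0,0.001,0,0,0,0],[0,0,0,0,0,0,0]]'|egrep 'eef|force: \['
python3 -m jog '[[0,0,0.001,0,0,0,0],[0,0,0,0,0,0,0]]'|egrep 'eef|force: \['
python3 -m jog '[[0,0,0.001,0,0,0,0],[0,0,0,0,0,0,0]]'|egrep 'eef|force: \['; done
```

```text
eef_pos: [587.4, 148.0, 86.3]
force: [-3.7, -1.0, 8.4]
eef_pos: [587.4, 148.0, 86.2]
force: [-6.4, -0.8, 15.8]
eef_pos: [587.5, 148.0, 86.1]
force: [-9.9, -2.1, 22.6]
```

```bash
python3 -m jog '[[0,0,-0.01,0,0,0,0],[0,0,-0.015,0,0,0,0],[0,-0.036,0,0,0,0,0],[0,-0.036,0,0,0,0,0],[0,-0.036,0,0,0,0,0]]' |egrep 'eef|force: \['
python3 -m jog '[[0,0,0.01,0,0,0,0],[0,0,0.006,0,0,0,0],[0,0,0,0,0,0,0]]' |egrep 'eef|force: \['
python3 -m jog '[[0,0,0.002,0,0,0,0],[0,0,0,0,0,0,0]]'|egrep 'eef|force: \['
python3 -m jog '[[0,0,0.001,0,0,0,0],[0,0,0,0,0,0,0]]'|egrep 'eef|force: \['
python3 -m jog '[[0,0,0.001,0,0,0,0],[0,0,0,0,0,0,0]]'|egrep 'eef|force: \['
python3 -m jog '[[0,0,0.001,0,0,0,0],[0,0,0,0,0,0,0]]'|egrep 'eef|force: \['
```

```text
eef_pos: [478.0, 155.8, 108.1]
force: [0.5, 0.2, -0.2]
eef_pos: [479.9, 155.7, 91.5]
force: [-0.6, -1.1, 0.3]
eef_pos: [480.0, 155.7, 90.1]
force: [-0.2, 0.1, -0.2]
eef_pos: [479.6, 155.8, 89.2]
force: [0.4, -0.0, -0.1]
eef_pos: [479.7, 155.8, 88.5]
force: [1.1, 0.1, 0.4]
eef_pos: [479.7, 155.8, 87.7]
force: [-1.5, -0.8, 5.7]
```

```bash
python3 -m jog '[[0,0,0.002,0,0,0,0],[0,0,0,0,0,0,0]]'|egrep 'eef|force: \['
python3 -m jog '[[0,0,-0.01,0,0,0,0],[0,0,-0.01,0,0,0,0],[0.039,0,0,0,0,0,0],[0.039,0,0,0,0,0,0],[0.039,0,0,0,0,0,0]]' |egrep 'eef|force: \['
python3 -m jog '[[0.039,0,0,0,0,0,0],[0,0,0.01,0,0,0,0],[0,0,0.006,0,0,0,0],[0,0,0,0,0,0,0]]' |egrep 'eef|force: \['
python3 -m jog '[[0,0,0.001,0,0,0,0],[0,0,0,0,0,0,0]]'|egrep 'eef|force: \['
python3 -m jog '[[0,0,0.001,0,0,0,0],[0,0,0,0,0,0,0]]'|egrep 'eef|force: \['
python3 -m jog '[[0,0,0.001,0,0,0,0],[0,0,0,0,0,0,0]]'|egrep 'eef|force: \['
```

```text
eef_pos: [479.7, 155.8, 86.2]
force: [-2.6, -1.2, 10.4]
eef_pos: [488.0, 273.9, 106.0]
force: [0.4, -0.2, 0.5]
eef_pos: [490.5, 310.8, 88.8]
force: [0.6, 1.0, 0.2]
eef_pos: [491.0, 310.5, 88.6]
force: [0.4, -0.0, 0.6]
eef_pos: [491.1, 310.7, 87.9]
force: [-1.1, -3.2, 5.4]
eef_pos: [491.1, 310.7, 87.0]
force: [-2.2, -3.5, 7.5]
```

Pad1 also touches at 88, so it is latched. I'll re-probe pad3, then lift away.

```bash
python3 -m jog '[[0,0,0.001,0,0,0,0],[0,0,0,0,0,0,0]]'|egrep 'eef|force: \['
python3 -m jog '[[0,0,-0.01,0,0,0,0],[0,0,-0.01,0,0,0,0],[0,0.036,0,0,0,0,0],[0,0.036,0,0,0,0,0],[0,0.036,0,0,0,0,0]]' |egrep 'eef|force: \['
python3 -m jog '[[0,0,0.01,0,0,0,0],[0,0,0.006,0,0,0,0],[0,0,0,0,0,0,0]]' |egrep 'eef|force: \['
python3 -m jog '[[0,0,0.001,0,0,0,0],[0,0,0,0,0,0,0]]'|egrep 'eef|force: \['
python3 -m jog '[[0,0,0.001,0,0,0,0],[0,0,0,0,0,0,0]]'|egrep 'eef|force: \['
python3 -m jog '[[0,0,0.001,0,0,0,0],[0,0,0,0,0,0,0]]'|egrep 'eef|force: \['
python3 -m jog '[[0,0,0.001,0,0,0,0],[0,0,0,0,0,0,0]]'|egrep 'eef|force: \['
python3 -m jog '[[0,0,-0.02,0,0,0,0],[0,0,-0.04,0,0,0,0],[0,0,-0.045,0,0,0,0],[-0.045,0,-0.02,0,0,0,0],[-0.048,0,0,0,0,0,0]]' |egrep 'eef|force: \['
python3 -m jog '[[-0.048,0,0,0,0,0,0],[-0.048,0,0,0,0,0,0],[-0.048,0,0,0,0,0,0],[-0.048,0,0,0,0,0,0],[-0.048,0,0,0,0,0,0]]' |egrep 'time|force: \['
python3 - <<'E'
from h import *
np.set_printoptions(precision=1,suppress=True)
P={}
for n in ("side","top"):
    im=eyes.capture(n);P[n]=im
    for c,a in blobs(im,(180,170,290,275) if n=="top" else (240,280,350,400),(0,100,40),(9,255,255)): print(n,c,a,plane(n,c,78.4))
cv2.imwrite("pics/p10.png",np.hstack([cv2.resize(P["side"][255:405,220:370],(400,400)),cv2.resize(P["top"][165:285,185:305],(400,400))])[:,:,::-1])
E
```

```text
eef_pos: [491.1, 310.7, 86.3]
force: [-2.7, -3.9, 9.1]
eef_pos: [599.8, 303.5, 106.3]
force: [-0.5, -0.7, 0.6]
eef_pos: [597.8, 303.6, 89.0]
force: [0.4, -0.3, 0.3]
eef_pos: [597.7, 304.0, 88.6]
force: [-0.6, 0.3, -0.7]
eef_pos: [598.0, 304.0, 88.0]
force: [-3.8, 0.4, 4.9]
eef_pos: [598.0, 304.0, 87.2]
force: [-4.1, 0.1, 7.3]
eef_pos: [598.0, 304.0, 86.4]
force: [-4.9, -0.4, 7.8]
eef_pos: [592.3, 211.0, 213.9]
force: [2.0, -0.8, 0.2]
time_s: 35.5
force: [0.6, 0.4, -0.4]
side [283.1 308.8] 12 [585.9 149.   78.4]
side [280.5 310.2] 4 [591.2 154.1  78.4]
side [327.  316.9] 24 [480.4 159.2  78.4]
side [264.5 367.1] 28 [599.5 305.5  78.4]
side [311.7 376.6] 11 [495.9 315.2  78.4]
side [316.2 376.2] 9 [486.6 313.1  78.4]
top [200.6 207.5] 19 [598.9 302.6  78.4]
top [251.4 211.9] 16 [586.8 147.3  78.4]
top [196.5 242.5] 23 [491.4 311.2  78.4]
top [248.  246.9] 19 [479.3 155.   78.4]
top [229.5 256. ] 4 [451.4 210.1  78.4]
```

View pics/p10.png

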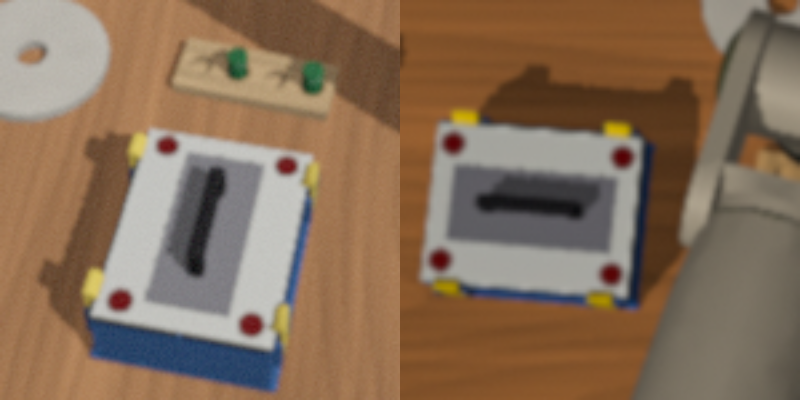

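The lid sits flat, and all four pads fit the sealed plane (top px 201,208; 251,212; 197,243; 248,247). The catches are over its edge, the greens are in the tray, and the arm is clear.

```bash
python3 -c "
from rig import finish_job
print(finish_job())"
```

```text
the job is handed in; nothing more can be done
None
```

I handed the job in at about 35.6 s: the fresh capsule stands upright in the bay, and the lid is on with all four corners down at sealed height and its catches over the edge (pad presses peaked at about 27 N); the judge gave no verdict.

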